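# Hang the board carriers on the drop-flap pegs

### The job

Take the two board carriers that have a ring on top out of the slotted rack and hang them up to dry, the tall one on the tall stand and the short one on the short stand. Pass each ring along the peg through the hanging flap until the flap has dropped shut behind it, and leave the carrier hanging freely and still. Leave the low carrier without a ring in its slot and do not disturb the things on the bench.

Things in the scene. Friction and masses are not known exactly. Their poses are not given: they have to be found in the camera images.
- carrier_tall: The tall board carrier: upright aluminium frame round a circuit board, 8 mm thick (x), 180 mm wide (y), 140 mm high, about 0.16 kg, with a steel wire ring on the middle of its top edge. Origin: centre of its lower edge, z up, x normal to the plate; either face may be in front. Its flat top edge left and right of the ring can be pinched across the 8 mm.
- carrier_short: The short board carrier: upright aluminium frame round a circuit board, 8 mm thick (x), 180 mm wide (y), 85 mm high, about 0.13 kg, with a steel wire ring on the middle of its top edge. Origin: centre of its lower edge, z up, x normal to the plate; either face may be in front. Its flat top edge left and right of the ring can be pinched across the 8 mm.
- carrier_tall_eye (a point): Centre of the tall carrier's ring, 160 mm above the carrier's lower edge: wire 8 mm thick, hole 24 mm wide, 40 mm over the outside, hole axis along the carrier's x.
- carrier_short_eye (a point): Centre of the short carrier's ring, 105 mm above the carrier's lower edge; same ring.
- carrier_plain: Low carrier of the same make without a ring, 8 x 180 x 75 mm, standing in the third slot; it stays there. Origin: centre of its lower edge.
- rack: Black slotted rack, fixed, 136 x 170 mm, 49 mm high: 12 mm base and two combs (at y = +-70 mm) with three 10 mm slots at x = -50, 0 and +50 mm, 37 mm deep. One carrier stands upright in each slot, in any order, along the rack's y. Origin: centre of its underside.
- stand_tall: The tall stand, all metal, fixed to the bench: tray 110 x 190 mm with a 14 mm rim, 16 mm square post at x = +42 mm, a level peg that runs from the post towards its -x (roughly towards the robot) at height 225 mm, and over it a 14 mm wide bracket (underside 56 mm, top 62 mm above the peg's axis, front end at the hinge, x = -48 mm). Origin: centre of the tray's underside, z up.
- stand_short: The short stand, all metal, fixed to the bench: tray 110 x 190 mm with a 14 mm rim, 16 mm square post at x = +42 mm, a level peg that runs from the post towards its -x (roughly towards the robot) at height 165 mm, and over it a 14 mm wide bracket (underside 56 mm, top 62 mm above the peg's axis, front end at the hinge, x = -48 mm). Origin: centre of the tray's underside, z up.
- stand_tall_peg (a point): Point on the tall stand's peg axis above the tray's centre; x runs along the peg towards the post, z up. Round peg, 10 mm thick: tip at x = -57 mm, collar of 9 mm radius from x = +29 mm, post face at +34 mm. A ring hanging on it has its centre 7 mm below this axis.
- stand_short_peg (a point): Point on the short stand's peg axis above the tray's centre; x runs along the peg towards the post, z up. Round peg, 10 mm thick: tip at x = -57 mm, collar of 9 mm radius from x = +29 mm, post face at +34 mm. A ring hanging on it has its centre 7 mm below this axis.
- flap_tall (a joint): Steel drop flap of the tall stand, 24 mm wide, 40 g: hinged 48 mm above the peg at x = -40 mm, hanging to 2 mm above the peg at x = -32 mm. 0 = shut, stopped towards the tip; it swings only inwards and up towards the post (to 1.35 rad) and falls shut by its weight. A ring pushed along the peg lifts it; it drops behind once the ring's centre is past x = -2 mm.
- flap_short (a joint): Steel drop flap of the short stand, 24 mm wide, 40 g: hinged 48 mm above the peg at x = -40 mm, hanging to 2 mm above the peg at x = -32 mm. 0 = shut, stopped towards the tip; it swings only inwards and up towards the post (to 1.35 rad) and falls shut by its weight. A ring pushed along the peg lifts it; it drops behind once the ring's centre is past x = -2 mm.
- marker: Felt marker lying in front of the work, 131 mm long, 12 mm thick; bystander.
- caliper: Steel caliper lying in front of the work, 164 mm long, 9 mm thick; bystander.
- screwdriver_blue: Screwdriver lying in front of the work, 139 mm long, 17 mm thick; bystander.
- jar_paste: White jar standing behind the work, 58 mm across, 72 mm high; bystander. Origin: centre of its underside.
- solder_spool: Wire spool standing behind the work, 58 mm across, 45 mm high; bystander. Origin: centre of its underside.
Not all that is in view belongs to the job. Leave any pink look-alike of the stand_short alone.

How it is judged:
At the end, for the whole second after the job is handed in: Each carrier hangs by its ring on the peg of its own stand, the ring between the post and the shut flap (flap within 0.12 rad of hanging, ring centre 2 to 12 mm below and within 10 mm sideways of the peg's axis), upright within 0.15 rad, borne by the stand and still (x of carrier_tall_eye in the frame of stand_tall_peg between -0.03 and 0.032 m and y of carrier_tall_eye in the frame of stand_tall_peg between -0.01 and 0.01 m and z of carrier_tall_eye in the frame of stand_tall_peg between -0.012 and -0.002 m and value of joint each of flap_tall, flap_short below 0.12 rad and angle between each of carrier_tall, carrier_short's own z axis and vertical below 0.15 rad and contact force between carrier_tall and stand_tall above 0.3 N and linear speed of each of carrier_tall, carrier_short below 0.03 m/s and angular speed of each of carrier_tall, carrier_short below 0.4 rad/s and x of carrier_short_eye in the frame of stand_short_peg between -0.03 and 0.032 m and y of carrier_short_eye in the frame of stand_short_peg between -0.01 and 0.01 m and z of carrier_short_eye in the frame of stand_short_peg between -0.012 and -0.002 m and contact force between carrier_short and stand_short above 0.3 N); the robot touches nothing.
It fails at once if the carrier without a ring is moved by more than 30 mm (distance of carrier_plain from where it was at the start of the episode above 0.03 m).
It fails at once if a tool, the jar or the spool on the bench is moved by more than 30 mm (distance of any of marker, caliper, screwdriver_blue, jar_paste, solder_spool from where it was at the start of the episode above 0.03 m).
It also fails if it takes over 72 s, if anything falls off the work surface, if the arm or the gripper's body presses on something with over 40 N, if the wrist force passes 120 N, or if a joint passes its speed limit or range.

### The arm

A 7-joint arm with a two-finger parallel gripper is mounted at the origin on a cart in front of the work surface, level with it; the furniture and walls round the work are solid. World frame = base frame: x ahead of the robot, y to its left, z up, the work surface at z = 0. Lengths are in m, angles in rad, forces in N, time in s.
With the tool pointing down it reaches from about 0.35 to 0.9 m from the base axis. Payload 8.1 kg.
Tool frame: the origin (TCP) lies midway between the tips of the shut fingers; the grasp point (between the pads) lies 19 mm behind it; z points along the fingers, y is the direction in which the jaws open and shut (so a half turn about z gives the same grasp; the last joint's range is limited). The gripper opens to 92 mm and grips with 3 to 60 N. Pads are 19 mm wide; open, the fingers measure 130 mm over their backs; the gripper's body (75 mm by 190 mm) begins 47 mm behind the grasp point.
Start: joints at [-1.422, 0.434, 0.025, 1.573, -0.012, 1.134, -0.075], TCP at [0.156, 0.605, 0.227] pointing down, gripper open.
Joint ranges: [-2.62, 2.62], [-0.44, 2.09], [-1.27, 1.32], [0.08, 2.57], [-1.32, 4.46], [0.12, 2], [-2.74, 2.74]. Speed limits (rad/s): [2.22, 2.22, 3.01, 3.01, 3.14, 3.14, 3.14].

### API

Orientations are given as a rotation vector (axis times angle).
In Python, from cell import monitor, get_image, get_calibration, workorder, look_for, masks_of gives the robot as it stands.
- The arm moves only by the shell command python3 -m crank 'ROWS' [FORCE]. ROWS is JSON, a list of rows, each a list of 3 entries, a list of its own where there are three numbers: the shift along the tool's x, y, z in cm, then the turn about the tool's z in degrees, then the closure in counts, from 0 (fully open) to 255 (shut). A call has 1 to 5 rows; each row shifts and turns the commanded pose from where the row before left it, along the tool's axes as they then stand; what a row does not reach is not made up. A row lasts 1/10 s, in which the tool goes at most 50 mm and 8.59 degrees, less where a joint would pass 70% of its speed; a pose out of reach is approached as far as the arm can. A call with a gripper value outside its range is refused whole. The fingers move at their own pace and stop on an object; FORCE is the grip in N (left out, the last holds). Time passes only in rows, so rows that do not move let the fingers close. It gives the time, the measured TCP pose, the force and the opening at its end, in the units of the state.
- monitor.observe(): the state, without advancing time (a new reading comes with each control period).
- get_image(name): name is "scene" or "top" or "wrist"; returns (picture, depth): 400x640x3 uint8, red, green, blue; 400x640 float32, m along the optical axis (not along the pixel's ray), 0 where there is no reading.
- get_calibration(name): a dict with "fx", "fy", "cx", "cy" (pixels), "R" (3x3) and "t" (3): a world point X has camera coordinates R X + t. Camera axes: x right, y down, z forward; pixel columns grow to the right and rows downward; lengths in m; the calibration is good to about 2 mm. A picture is of the moment at which its call begins: read the wrist's pose just before it. get_calibration takes no time and is no camera call; for the wrist camera it gives the pose at the moment of the call.
- workorder.sign_off(): hands the job in, once; it reports no verdict.
Trained networks look in the newest picture that a camera, given by its name, has taken for a name from the list of things; names that differ only in an ending like _2 or _b are one class to them, and where a whole thing is asked for, a point or a joint stands for the part that bears it (a point fixed in the world has none). Each returns a list of dicts, best first, with "score" (0 to 1); they miss things now and then, are a little off and sometimes report something else, mostly with a low value. They report only what shows in the picture. A call takes as long as a camera call. They do not tell look-alikes from the thing itself.
- look_for(label, camera): "location" ([x, y, z] in m, in world coordinates, good to about 4 mm: the middle of the surface that is visible of it).
- masks_of(label, camera): "region" (400x640 bool, what is visible of it).
The state is a dict: "clock": time; "joints": joint angles; "dq": joint speeds; "joint_efforts": joint torques, N m; "position": TCP position; "ee_rot": TCP orientation; "force": force on the tool from outside, world axes, zero at the start; "ft_torque": the same for the moment, N m; "width": opening from 0.0 (shut) to 1.0 (fully open).
Only numpy, scipy, OpenCV 4.12 (cv2) and the standard library are available. Lean on these libraries where they do the work, as an engineer would, in place of code of your own. Each camera call takes 0.05 s, during which the arm holds its last target.

## Working session

There is one attempt and no reset: what is moved stays moved. The work goes in short steps, Python scripts to look and compute and a shell command to move; the robot and the scene stay as the last step left them, time stands still between calls to the robot, and variables do not carry over. Pictures are saved under pics/ and viewed, and the job is handed in when it is done.

```bash
ls; mkdir -p pics; python3 - <<'E'
from cell import monitor,get_image,get_calibration
import cv2,numpy as np
s=monitor.observe();print({k:np.round(v,3) for k,v in s.items()})
for n in ["scene","top","wrist"]:
    p,d=get_image(n);cv2.imwrite(f"pics/{n}0.png",p[:,:,::-1])
    c=get_calibration(n);print(n,c)
E
```

```text
pics
{'clock': np.float64(0.0), 'joints': array([-1.422,  0.435,  0.025,  1.574, -0.012,  1.134, -0.075]), 'dq': array([ 0.002, -0.001, -0.001, -0.001,  0.001, -0.002,  0.001]), 'joint_efforts': array([ 0.0000e+00, -6.6784e+01,  9.8500e-01, -3.1445e+01, -6.1000e-02,
        4.3000e-02,  0.0000e+00]), 'position': array([0.156, 0.605, 0.226]), 'ee_rot': array([-3.940e-01, -3.117e+00,  2.000e-03]), 'force': array([ 0.208,  0.096, -0.212]), 'ft_torque': array([ 0.016, -0.053, -0.033]), 'width': np.float64(0.998)}
scene {'fx': 407.28163962475196, 'fy': 407.28163962475196, 'cx': 325.7248547583363, 'cy': 199.3848651670182, 'R': array([[ 0.64889706, -0.76063948,  0.01897883],
       [-0.52262377, -0.4636982 , -0.71543579],
       [ 0.55298915,  0.45432539, -0.69842067]]), 't': array([-0.20568321,  0.50446534,  1.1022304 ])}
top {'fx': 454.2218251042052, 'fy': 454.2218251042052, 'cx': 325.2786623357889, 'cy': 192.70955562318014, 'R': array([[-0.01644169, -0.99984632, -0.0060833 ],
       [-0.99416199,  0.0169965 , -0.10655073],
       [ 0.10663775,  0.00429591, -0.99428866]]), 't': array([0.23731926, 0.55495536, 1.89037214])}
wrist {'fx': 293.1579158566505, 'fy': 293.1579158566505, 'cx': 314.13741501497344, 'cy': 201.37006444511272, 'R': array([[ 0.25018333,  0.96819793, -0.00102944],
       [ 0.92963641, -0.23992164,  0.27966722],
       [ 0.27052624, -0.07092508, -0.96009645]]), 't': array([-0.62446158, -0.03443479,  0.38894211])}
```

View pics/scene0.png

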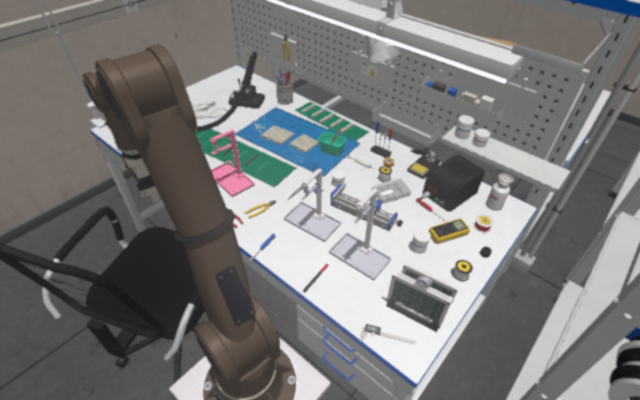

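View pics/top0.png

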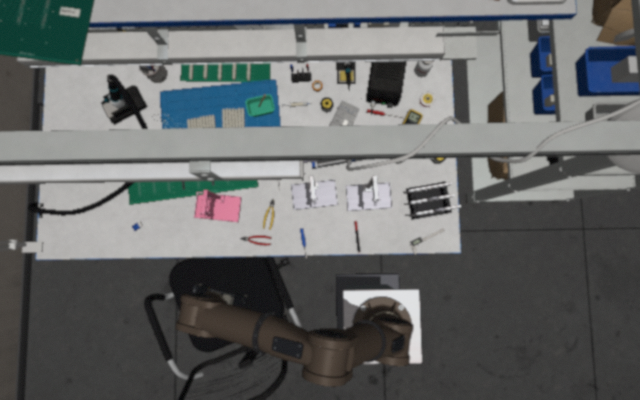

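```bash
python3 - <<'E'
from cell import *
from cell import look_for,get_image,monitor
for cam in ["top","scene"]:
  for l in ["carrier_tall","carrier_short","carrier_tall_eye","carrier_short_eye","carrier_plain","rack","stand_tall","stand_short","flap_tall","flap_short","marker","caliper","screwdriver_blue","jar_paste","solder_spool"]:
    print(cam,l,[([round(float(a),3) for a in r["location"]],round(float(r["score"]),2)) for r in look_for(l,cam)[:4]])
print(monitor.observe()["clock"])
E
```

```text
top carrier_tall [([0.47, -0.208, 0.156], 0.47)]
top carrier_short [([0.52, -0.202, 0.096], 0.59)]
top carrier_tall_eye [([0.474, -0.203, 0.153], 0.45)]
top carrier_short_eye [([0.523, -0.207, 0.098], 0.57)]
top carrier_plain [([0.57, -0.205, 0.086], 0.43)]
top rack [([0.521, -0.215, 0.015], 0.7), ([0.377, 0.092, 0.013], 0.58)]
top stand_tall [([0.544, 0.045, 0.002], 0.65)]
top stand_short [([0.553, 0.268, 0.006], 0.66), ([0.511, 0.681, 0.004], 0.62), ([0.523, -0.203, 0.1], 0.56)]
top flap_tall []
top flap_short [([0.374, 0.093, 0.014], 0.46), ([0.569, -0.204, 0.085], 0.38)]
top marker []
top caliper [([0.357, -0.168, -0.002], 0.51), ([0.546, 0.048, 0.003], 0.5)]
top screwdriver_blue [([0.369, 0.322, 0.016], 0.53)]
top jar_paste []
top solder_spool [([0.544, 0.044, 0.002], 0.65)]
scene carrier_tall [([0.47, -0.223, 0.091], 0.8)]
scene carrier_short [([0.568, -0.221, 0.074], 0.63), ([0.523, -0.216, 0.1], 0.46), ([0.365, 0.095, 0.011], 0.33)]
scene carrier_tall_eye [([0.474, -0.225, 0.093], 0.85)]
scene carrier_short_eye [([0.474, -0.219, 0.093], 0.6), ([0.52, -0.218, 0.097], 0.5)]
scene carrier_plain [([0.57, -0.216, 0.072], 0.61)]
scene rack [([0.46, -0.222, 0.009], 0.91)]
scene stand_tall [([0.551, 0.04, 0.004], 0.89)]
scene stand_short [([0.559, 0.272, 0.005], 0.91), ([0.519, 0.681, 0.0], 0.58)]
scene flap_tall [([0.506, 0.043, 0.251], 0.42)]
scene flap_short []
scene marker [([0.372, 0.096, 0.01], 0.62)]
scene caliper [([0.353, -0.172, 0.005], 0.71)]
scene screwdriver_blue [([0.365, 0.317, 0.011], 0.57)]
scene jar_paste [([0.696, -0.099, 0.066], 0.88)]
scene solder_spool [([0.698, -0.263, 0.047], 0.57)]
1.65
```

Scene: stands near (295–370, 215–250), pink look-alike at (235,175), the rack at (420,295) with the tall carrier in front. Top view: an overhead bar at rows 125–180. Next I'll measure the poses from depth.

```bash
cat > h.py <<'E'
from cell import monitor,get_image,get_calibration,workorder,look_for,masks_of
import cv2,numpy as np
from scipy.spatial.transform import Rotation as Ro
def cloud(n,save=None):
    c=get_calibration(n);p,d=get_image(n)
    if save: cv2.imwrite("pics/"+save,p[:,:,::-1])
    v,u=np.mgrid[:400,:640]
    X=np.stack([(u-c["cx"])/c["fx"]*d,(v-c["cy"])/c["fy"]*d,d],-1)
    W=(X-c["t"])@c["R"]
    W[d<=0]=np.nan
    return p,d,W,c
def st():
    s=monitor.observe();R=Ro.from_rotvec(s["ee_rot"]).as_matrix()
    y=R[:,1];print("t",round(float(s["clock"]),2),"pos",np.round(s["position"],4),"yaw_y",round(float(np.degrees(np.arctan2(y[1],y[0]))),2),"tilt",np.round(R[:,2],3),"F",np.round(s["force"],1),"T",np.round(s["ft_torque"],2),"w",round(float(s["width"])*92,1),"j",np.round(s["joints"],2))
    return s,R
E
python3 - <<'E'
from h import *
for n in ["top","scene"]:
    p,d,W,c=cloud(n)
    np.save(f"{n}.npy",W)
    def box(x0,x1,y0,y1,z0,z1):
        m=(W[...,0]>x0)&(W[...,0]<x1)&(W[...,1]>y0)&(W[...,1]<y1)&(W[...,2]>z0)&(W[...,2]<z1);return W[m]
    print(n)
    for z in np.arange(.3,1.5,.1):
        b=box(-1,1,-.6,1,z,z+.1)
        b=b[b[:,0]>.25]
        if len(b): print("over",round(z,1),len(b),b.min(0).round(2),b.max(0).round(2))
    for nm,bx in dict(talltop=(.44,.5,-.34,-.08,.140,.156),tallring=(.44,.5,-.34,-.08,.160,.21),shorttop=(.5,.545,-.34,-.08,.085,.1),shortring=(.5,.545,-.34,-.08,.105,.15),plain=(.55,.6,-.34,-.08,.07,.1),tpeg=(.45,.62,0,.09,.215,.235),tbr=(.45,.65,0,.09,.27,.3),speg=(.45,.65,.22,.32,.155,.175),sbr=(.45,.65,.22,.32,.21,.235)).items():
        b=box(*bx)
        if len(b)>3:
            m=b.mean(0);q=b[:,:2]-m[:2];w,v=np.linalg.eigh(q.T@q);a=v[:,1]
            print(nm,len(b),m.round(4),b.min(0).round(3),b.max(0).round(3),"dir",np.degrees(np.arctan2(a[1],a[0])).round(1))
    s={"top":(slice(150,270),slice(270,480)),"scene":(slice(160,350),slice(260,480))}[n]
    cv2.imwrite(f"pics/{n}z.png",cv2.resize(p[s][:,:,::-1],None,fx=3,fy=3,interpolation=cv2.INTER_CUBIC))
E
```

```text
top
over 0.5 594 [ 0.9  -0.14  0.58] [0.91 1.   0.6 ]
over 0.6 11583 [ 0.9  -0.29  0.6 ] [1.   0.97 0.7 ]
over 0.7 193 [0.95 0.28 0.7 ] [0.95 0.72 0.75]
over 0.8 15727 [ 0.8  -0.42  0.81] [0.98 1.   0.86]
over 0.9 445 [ 0.49 -0.46  0.93] [ 0.61 -0.38  1.  ]
over 1.0 302 [ 0.59 -0.42  1.  ] [ 0.63 -0.38  1.05]
over 1.1 5201 [0.46 0.19 1.15] [0.49 0.78 1.2 ]
over 1.2 22350 [ 0.46 -0.26  1.2 ] [0.54 0.72 1.3 ]
over 1.3 759 [ 0.46 -0.22  1.3 ] [0.55 0.16 1.32]
talltop 63 [ 0.4711 -0.2063  0.1492] [ 0.456 -0.304  0.141] [ 0.489 -0.128  0.156] dir 99.0
tallring 28 [ 0.4715 -0.2108  0.1785] [ 0.462 -0.299  0.16 ] [ 0.484 -0.139  0.194] dir 98.5
shorttop 65 [ 0.5201 -0.1999  0.0941] [ 0.504 -0.297  0.085] [ 0.538 -0.12   0.1  ] dir 98.8
shortring 23 [ 0.5215 -0.2075  0.129 ] [ 0.516 -0.253  0.106] [ 0.529 -0.189  0.143] dir 99.1
plain 95 [ 0.5715 -0.2032  0.0858] [ 0.554 -0.29   0.074] [ 0.589 -0.115  0.099] dir 99.0
tpeg 33 [0.5306 0.0442 0.2274] [0.488 0.036 0.221] [0.583 0.053 0.235] dir -173.3
tbr 110 [0.5433 0.0429 0.2862] [0.497 0.031 0.271] [0.594 0.053 0.297] dir -176.5
speg 8 [0.527
[... 500 characters left out ...]

tallring 77 [ 0.4717 -0.218   0.1781] [ 0.467 -0.236  0.16 ] [ 0.477 -0.199  0.197] dir 99.1
shorttop 112 [ 0.5228 -0.2142  0.0973] [ 0.505 -0.298  0.092] [ 0.54  -0.122  0.1  ] dir 98.7
shortring 48 [ 0.5216 -0.2114  0.1262] [ 0.516 -0.229  0.106] [ 0.527 -0.194  0.141] dir 99.1
plain 298 [ 0.5711 -0.2083  0.0833] [ 0.553 -0.294  0.07 ] [ 0.59  -0.116  0.093] dir 98.8
tpeg 91 [0.5451 0.0399 0.2293] [0.489 0.033 0.216] [0.597 0.052 0.235] dir -179.0
tbr 172 [0.5404 0.0403 0.2846] [0.494 0.026 0.27 ] [0.593 0.052 0.292] dir -177.8
speg 79 [0.558  0.2722 0.1685] [0.5   0.262 0.156] [0.605 0.286 0.175] dir -176.1
sbr 132 [0.5554 0.2726 0.2248] [0.508 0.259 0.21 ] [0.607 0.285 0.233] dir -175.9
```

```bash
cat >> h.py <<'E'
def go(pos,yaw,verbose=1):
    """print tool-frame shift (cm) from the measured pose to pos and turn needed (deg)"""
    s,R=st();d=R.T@(np.array(pos)-s["position"])*100
    y=R[:,1];cur=np.degrees(np.arctan2(y[1],y[0]))
    print("shift cm",d.round(2),"turn",round(-(yaw-cur),2))
E
python3 -m crank '[[[0,0,-5],0,0],[[0,0,-5],8,0],[[0,0,-5],8,0],[[0,0,-5],8,0],[[0,0,0],8,0]]'; python3 -c "
from h import *
go([.45,.15,.45],4)"
```

```text
clock: 2.25
position: [0.1563, 0.6071, 0.4347]
ee_rot: [-1.245, -2.881, -0.018]
force: [0.6, 0.6, -0.1]
width: 1.001
t 2.25 pos [0.1563 0.6071 0.4347] yaw_y 43.24 tilt [ 0.002  0.012 -1.   ] F [ 0.6  0.6 -0.1] T [-0.03 -0.03 -0.07] w 92.1 j [-1.51  0.35  0.16  1.21 -0.05  1.58 -0.6 ]
shift cm [-53.41  -9.9   -2.01] turn 39.24
```

```bash
python3 -m crank '[[[-5,-1,-0.5],0,0],[[-5,-1,-0.5],0,0],[[-5,-1,-0.5],0,0],[[-5,-1,-0.5],0,0],[[-5,-1,0],0,0]]'; python3 -m crank '[[[-5,-1,0],0,0],[[-5,-1,0],0,0],[[-5,-1,0],0,0],[[-5,-1,0],0,0],[[-5,-1,0],0,0]]'; python3 -c "
from h import *
go([.45,.15,.45],4)"
```

```text
clock: 2.75
position: [0.2896, 0.3929, 0.4471]
ee_rot: [-1.238, -2.887, -0.003]
force: [0.7, 1.4, -0.8]
width: 1.003
clock: 3.25
position: [0.4227, 0.1812, 0.4466]
ee_rot: [1.238, 2.887, 0.002]
force: [0.8, 0.6, -0.5]
width: 1.0
t 3.25 pos [0.4227 0.1812 0.4466] yaw_y 43.58 tilt [ 0.001  0.001 -1.   ] F [ 0.8  0.6 -0.5] T [ 0.01 -0.05 -0.  ] w 92.0 j [-0.98  0.03  0.48  1.58 -0.01  1.54  0.26]
shift cm [-4.14 -0.18 -0.34] turn 39.58
```

```bash
python3 -m crank '[[[-2,0,0],8,0],[[-2,0,0],8,0],[[0,0,0],8,0],[[0,0,0],8,0],[[0,0,0],7.6,0]]'; python3 - <<'E'
from h import *
st()
p,d,W,c=cloud("wrist","w1.png");np.save("w1.npy",W)
E
```

```text
clock: 3.75
position: [0.4476, 0.1522, 0.4463]
ee_rot: [-2.15, -2.29, -0.0]
force: [-1.1, -0.6, -0.4]
width: 0.998
t 3.75 pos [0.4476 0.1522 0.4463] yaw_y 3.61 tilt [ 0.  0. -1.] F [-1.1 -0.6 -0.4] T [-0.07  0.07 -0.01] w 91.8 j [-0.95  0.05  0.55  1.56 -0.03  1.54 -0.33]
```

View pics/w1.png

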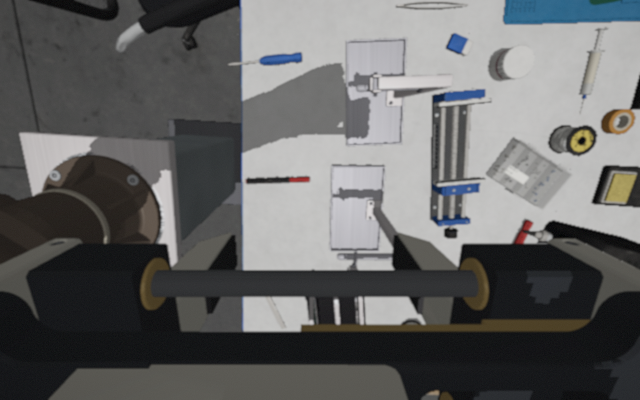

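The wrist view shows the short stand's tray at (375,90) and the tall stand's at (357,207). I'll fit their yaw and centre.

```bash
python3 - <<'E'
from h import *
W=np.load("w1.npy");T=np.load("top.npy");S=np.load("scene.npy")
def fit(n,W,cx,cy,h):
    for zl,nm in ((0.002,"tray"),):
        m=(abs(W[...,0]-cx)<.09)&(abs(W[...,1]-cy)<.13)&(W[...,2]>.0045)&(W[...,2]<.03)
        r=cv2.minAreaRect(W[m][:,:2].astype(np.float32)*1000)
        print(n,nm,m.sum(),np.round(r,1) if 0 else r, W[m][:,2].mean().round(4))
    m=(abs(W[...,0]-cx)<.09)&(abs(W[...,1]-cy)<.04)&(W[...,2]>h+.053)&(W[...,2]<h+.075)
    b=W[m]
    if len(b)>20:
        r=cv2.minAreaRect(b[:,:2].astype(np.float32)*1000)
        vx,vy,x0,y0=cv2.fitLine(b[:,:2].astype(np.float32),cv2.DIST_HUBER,0,.001,.001).ravel()
        print("  bracket",len(b),r,"line dir",np.degrees(np.arctan(vy/vx)).round(2),"pt",x0.round(4),y0.round(4),"z",np.median(b[:,2]).round(4))
    m=(abs(W[...,0]-cx)<.07)&(abs(W[...,1]-cy)<.03)&(abs(W[...,2]-h)<.012)
    b=W[m]
    if len(b)>10: 
        vx,vy,x0,y0=cv2.fitLine(b[:,:2].astype(np.float32),cv2.DIST_HUBER,0,.001,.001).ravel()
        print("  peg",len(b),b.min(0).round(3),b.max(0).round(3),"dir",np.degrees(np.arctan(vy/vx)).round(2),"pt",x0.round(4),y0.round(4))
for n,A in (("w",W),("top",T),("scene",S)):
    fit(n+" tall",A,.547,.043,.225); fit(n+" short",A,.556,.27,.165)
E
```

```text
w tall tray 782 ((544.2642822265625, 41.43490219116211), (110.2042007446289, 190.60157775878906), 3.140465021133423) 0.0107
  peg 373 [0.487 0.033 0.221] [0.565 0.052 0.236] dir 3.3 pt 0.5259 0.0428
w short tray 951 ((556.6427001953125, 274.5703430175781), (110.49752044677734, 190.11717224121094), 5.659648418426514) 0.0102
  bracket 1037 ((557.9078369140625, 273.2810363769531), (96.94746398925781, 19.407270431518555), 4.406283378601074) line dir 5.55 pt 0.5588 0.2744 z 0.225
  peg 193 [0.5   0.265 0.153] [0.605 0.275 0.174] dir 1.64 pt 0.5435 0.2702
top tall tray 772 ((546.7498168945312, 43.36608123779297), (260.5243835449219, 176.84030151367188), 89.07654571533203) 0.009
  bracket 104 ((545.1260375976562, 45.45545959472656), (96.27001953125, 20.87204360961914), 4.95484733581543) line dir 2.77 pt 0.5448 0.0431 z 0.2866
  peg 36 [0.488 0.036 0.221] [0.59  0.053 0.236] dir 7.06 pt 0.5335 0.0447
top short tray 836 ((555.708251953125, 270.1168212890625), (177.0460205078125, 258.410400390625), 0.7218700051307678) 0.009
  bracket 93 ((557.0211181640625, 277.01177978515625), (92.99219512939453, 18.777782440185547), 7.2048516273498535) line dir 6.02 pt 0.5567 0.2754 z 0.2267
scene tall tray 1268 ((546.3318481445312, 43.20763397216797), (259.4993896484375, 178.1792449951172), 89.87445831298828) 0.0084
  bracket 141 ((545.2874755859375, 42.17491149902344), (97.68500518798828, 20.54901695251465), 5.372264862060547) line dir 2.87 pt 0.541 0.0409 z 0.2873
  peg 94 [0.489 0.033 0.216] [0.597 0.052 0.235] dir 0.43 pt 0.5239 0.0388
scene short tray 1057 ((554.7721557617188, 269.6744689941406), (179.40451049804688, 258.35137939453125), 0.5565040707588196) 0.0086
  bracket 101 ((556.503173828125, 272.7882080078125), (97.31905364990234, 18.86123275756836), 4.4421844482421875) line dir 4.74 pt 0.5571 0.273 z 0.2282
  peg 85 [0.5   0.262 0.154] [0.605 0.286 0.177] dir 1.93 pt 0.5629 0.2717
```

```bash
python3 -m crank '[[[-5,0,0],-5.3,0],[[-5,0,0],0,0],[[-5,0,0],0,0],[[-5,0,0],0,0],[[-5,0,0],0,0]]';python3 -m crank '[[[-5,0,0],0,0],[[-5,0,0],0,0],[[-5,0,0],0,0],[[-2,0,3],0,0],[[0,0,4],0,0]]'; python3 - <<'E'
from h import *
go([.4818,-.2812,.30],8.9)
p,d,W,c=cloud("wrist","w2.png");np.save("w2.npy",W)
E
```

```text
clock: 4.3
position: [0.483, -0.0967, 0.4467]
ee_rot: [2.03, 2.397, 0.002]
force: [1.1, 0.5, -0.6]
width: 1.001
clock: 4.8
position: [0.5102, -0.2676, 0.3765]
ee_rot: [2.036, 2.387, -0.002]
force: [0.7, -0.1, -0.9]
width: 1.001
t 4.8 pos [ 0.5102 -0.2676  0.3765] yaw_y 9.09 tilt [ 0.002 -0.004 -1.   ] F [ 0.7 -0.1 -0.9] T [-0.01 -0.08 -0.05] w 92.0 j [-0.25  0.33  0.91  1.5  -0.26  1.43  0.83]
shift cm [-0.86 -3.04  7.65] turn 0.19
```

View pics/w2.png

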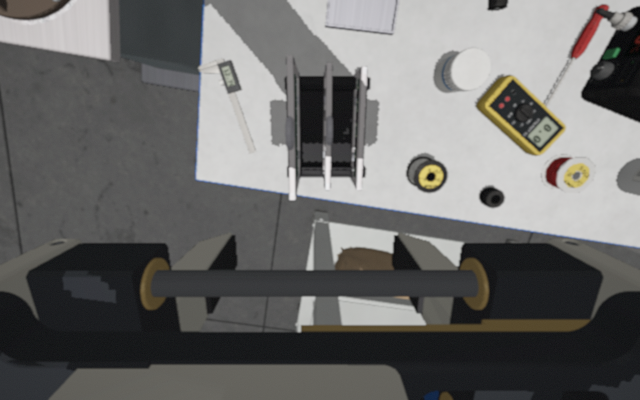

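The wrist view shows all three carriers: tall at column 293, short at 328 and plain at 362. I'll fit their top edges.

```bash
python3 - <<'E'
from h import *
W=np.load("w2.npy")
for n,cx,z0,z1 in (("tall",.472,.142,.158),("short",.522,.088,.104),("plain",.571,.08,.095),("tring",.472,.166,.21),("sring",.522,.112,.15)):
    yy=W[...,1]; xl=cx-(yy+.213)*.157
    m=(abs(W[...,0]-xl)<.012)&(abs(yy+.213)<.12)&(W[...,2]>z0)&(W[...,2]<z1)
    b=W[m]; print(n,len(b),cv2.minAreaRect(b[:,:2].astype(np.float32)*1000),np.median(b[:,2]).round(4),b[:,2].max().round(4))
E
```

```text
tall 810 ((473.2269287109375, -217.84808349609375), (9.820185661315918, 177.9095916748047), 8.888264656066895) 0.1502 0.1577
short 591 ((522.1582641601562, -209.99032592773438), (9.158228874206543, 177.8802032470703), 8.928855895996094) 0.0952 0.1033
plain 709 ((572.5147094726562, -204.38905334472656), (8.508133888244629, 177.95077514648438), 8.97590446472168) 0.0851 0.0878
tring 230 ((473.3404235839844, -217.47360229492188), (7.971587657928467, 38.55116271972656), 9.066469192504883) 0.1865 0.1917
sring 170 ((522.8228149414062, -210.106201171875), (7.692127704620361, 39.07539749145508), 8.114472389221191) 0.1318 0.1361
```

```bash
python3 -m crank '[[[-1.0,-2.9,5],0.2,0],[[0,0,5],0,0],[[0,0,5],0,0],[[0,0,3],0,0],[[0,0,0],0,0]]'; python3 - <<'E'
from h import *
go([.4833,-.2818,.126],8.9)
E
```

```text
clock: 5.35
position: [0.4862, -0.2726, 0.2008]
ee_rot: [-2.031, -2.389, 0.002]
force: [-1.0, 0.3, 0.6]
width: 0.996
t 5.35 pos [ 0.4862 -0.2726  0.2008] yaw_y 9.26 tilt [-0.006  0.003 -1.   ] F [-1.   0.3  0.6] T [-0.04  0.06 -0.06] w 91.7 j [-0.18  0.44  0.84  1.82 -0.37  1.06  0.96]
shift cm [-0.89 -0.39  7.48] turn 0.36
```

```bash
python3 -m crank '[[[-0.9,-0.4,1],0.3,0],[[0,0,3],0,0],[[0,0,3],0,0],[[0,0,0.5],0,0],[[0,0,0],0,0]]'; python3 - <<'E'
from h import *
go([.4833,-.2818,.126],8.9)
E
```

```text
clock: 5.85
position: [0.4855, -0.2853, 0.1297]
ee_rot: [2.044, 2.384, 0.0]
force: [-0.1, 0.5, 0.8]
width: 1.0
t 5.85 pos [ 0.4855 -0.2853  0.1297] yaw_y 8.78 tilt [ 0.001 -0.    -1.   ] F [-0.1  0.5  0.8] T [-0.11  0.06 -0.  ] w 92.0 j [-0.1   0.52  0.77  1.89 -0.46  0.91  1.04]
shift cm [ 0.37 -0.17  0.37] turn -0.12
```

```bash
python3 -m crank '[[[0.3,-0.15,0.35],0,0],[[0,0,0],0,0],[[0,0,0],0,0]]'; python3 - <<'E'
from h import *
go([.4833,-.2818,.126],8.9)
E
```

```text
clock: 6.15
position: [0.4836, -0.2818, 0.1261]
ee_rot: [2.044, 2.384, 0.001]
force: [-0.1, 0.7, -0.7]
width: 1.0
t 6.15 pos [ 0.4836 -0.2818  0.1261] yaw_y 8.79 tilt [ 0.002 -0.    -1.   ] F [-0.1  0.7 -0.7] T [-0.13  0.06 -0.03] w 92.0 j [-0.1   0.52  0.77  1.9  -0.46  0.9   1.05]
shift cm [ 0.01 -0.03  0.01] turn -0.11
```

```bash
python3 -m crank '[[[0,0,0],0,255],[[0,0,0],0,255],[[0,0,0],0,255],[[0,0,0],0,255],[[0,0,0],0,255]]' 55;  python3 -m crank '[[[0,0,0],0,255],[[0,0,0],0,255],[[0,0,0],0,255]]'; python3 - <<'E'
from h import *
go([.4833,-.2818,.126],8.9)
E
```

```text
clock: 6.65
position: [0.4831, -0.2817, 0.1251]
ee_rot: [-2.045, -2.385, 0.0]
force: [-0.2, 0.7, -0.3]
width: 0.615
clock: 6.95
position: [0.4831, -0.2817, 0.1251]
ee_rot: [-2.045, -2.385, -0.0]
force: [-0.2, 0.1, 0.1]
width: 0.352
t 6.95 pos [ 0.4831 -0.2817  0.1251] yaw_y 8.77 tilt [-0.  0. -1.] F [-0.2  0.1  0.1] T [-0.08  0.03 -0.03] w 32.3 j [-0.1   0.52  0.77  1.9  -0.46  0.9   1.05]
shift cm [-0.01  0.02 -0.09] turn -0.13
```

```bash
python3 -m crank '[[[0,0,0],0,255],[[0,0,0],0,255],[[0,0,0],0,255],[[0,0,0],0,255],[[0,0,0],0,255]]';  python3 -m crank '[[[0,0,-0.5],0,255],[[0,0,-1],0,255],[[0,0,0],0,255]]'; python3 - <<'E'
from h import *
st()
E
```

```text
clock: 7.45
position: [0.483, -0.2817, 0.1251]
ee_rot: [-2.045, -2.385, 0.0]
force: [-0.6, -0.1, -0.8]
width: 0.081
clock: 7.75
position: [0.4837, -0.2823, 0.1416]
ee_rot: [2.044, 2.383, 0.001]
force: [0.3, -0.0, -2.0]
width: 0.082
t 7.75 pos [ 0.4837 -0.2823  0.1416] yaw_y 8.77 tilt [ 0.002 -0.001 -1.   ] F [ 0.3 -0.  -2. ] T [-0.22  0.18  0.08] w 7.5 j [-0.12  0.5   0.79  1.88 -0.44  0.93  1.03]
```

```bash
python3 -m crank '[[[0,0,-2],0,255],[[0,0,-2.5],0,255],[[0,0,-0.5],0,255],[[0,0,0],0,255]]'; python3 - <<'E'
from h import *
go([.466,-.0271,.19],3.14)
cloud("scene","s2.png")
E
```

```text
clock: 8.15
position: [0.4837, -0.2819, 0.1908]
ee_rot: [2.044, 2.384, 0.002]
force: [0.3, 0.5, -2.3]
width: 0.083
t 8.15 pos [ 0.4837 -0.2819  0.1908] yaw_y 8.79 tilt [ 0.002 -0.    -1.   ] F [ 0.3  0.5 -2.3] T [-0.22  0.04 -0.03] w 7.7 j [-0.16  0.45  0.83  1.83 -0.38  1.03  0.98]
shift cm [25.45  2.15  0.06] turn 5.65
```

View pics/s2.png

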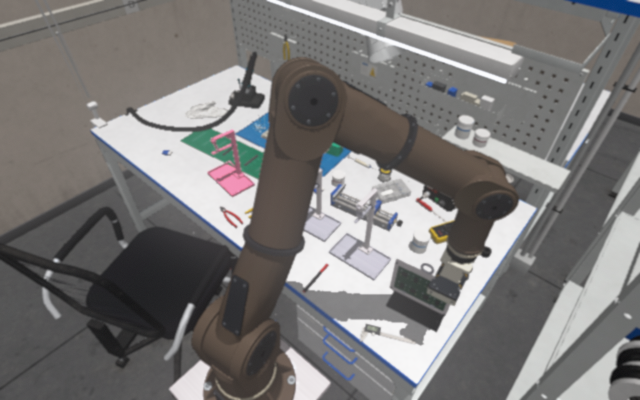

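```bash
python3 -m crank '[[[3,0.3,0],0,255],[[5,0.5,0],0,255],[[5,0.5,0],0,255],[[5,0.5,0],0,255],[[4,0.2,0],0,255]]'; python3 -m crank '[[[2,0,0],3,255],[[0,0,0],2.6,255],[[0,0,0],0,255]]'; python3 - <<'E'
from h import *
go([.466,-.0271,.18],3.14)
cloud("wrist","w3.png")
E
```

```text
clock: 8.7
position: [0.4683, -0.0588, 0.1889]
ee_rot: [-2.042, -2.385, 0.001]
force: [0.6, -0.0, -1.2]
width: 0.082
clock: 9.0
position: [0.4656, -0.0411, 0.1892]
ee_rot: [-2.157, -2.283, 0.002]
force: [0.2, 0.2, -0.2]
width: 0.083
t 9.0 pos [ 0.4656 -0.0411  0.1892] yaw_y 3.25 tilt [-0.002 -0.    -1.   ] F [ 0.2  0.2 -0.2] T [-0.22  0.01 -0.  ] w 7.6 j [-0.75  0.28  0.9   2.04 -0.27  0.94  0.36]
shift cm [1.4  0.12 0.92] turn 0.11
```

View pics/w3.png

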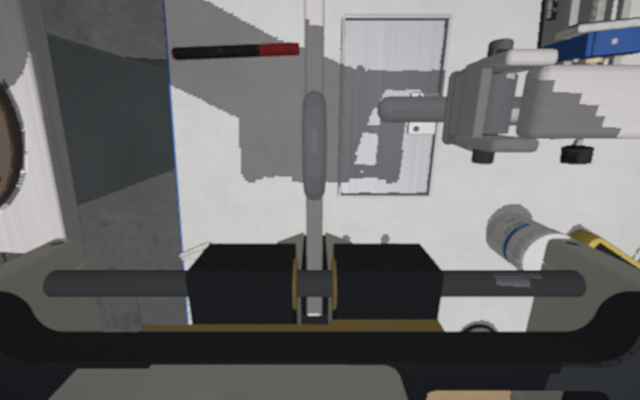

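The ring is at (314,145) and the peg tip at (385,110), both in one view, so I can measure one against the other.

```bash
cat >> h.py <<'E'
def rel(bx,by,hz,yawdeg,etop,save=None,xr=.1):
    """ring and peg in stand frame centred bx,by ; hz peg height"""
    p,d,W,c=cloud("wrist",save)
    a=np.radians(yawdeg);dx=W[...,0]-bx;dy=W[...,1]-by
    X=dx*np.cos(a)+dy*np.sin(a);Y=-dx*np.sin(a)+dy*np.cos(a);Z=W[...,2]
    L=np.stack([X,Y,Z],-1)
    pg=L[(X>-.065)&(X<-.042)&(abs(Y)<.02)&(abs(Z-hz)<.012)]
    if len(pg)>10: print("peg",len(pg),"x",pg[:,0].min().round(4),"ymid",((np.percentile(pg[:,1],2)+np.percentile(pg[:,1],98))/2).round(4),"ztop",np.percentile(pg[:,2],95).round(4))
    br=L[(X>-.06)&(X<.06)&(abs(Y)<.03)&(Z>hz+.05)&(Z<hz+.075)]
    if len(br)>10: print("bracket",len(br),"ymid",((np.percentile(br[:,1],2)+np.percentile(br[:,1],98))/2).round(4),"ztop",np.median(br[:,2]).round(4))
    s=monitor.observe();R=Ro.from_rotvec(s["ee_rot"]).as_matrix()
    # ring in tool frame: y ~0, x around .065
    Q=(W-s["position"])@R
    rm=(abs(Q[...,1])<.009)&(Q[...,0]>.035)&(Q[...,0]<.095)&(Q[...,2]<-.019-.016)&(Q[...,2]>-.085)
    rg=L[rm];q=Q[rm]
    print("ring",len(rg),"x",np.median(rg[:,0]).round(4),"ymid",((np.percentile(rg[:,1],1)+np.percentile(rg[:,1],99))/2).round(4),"yspan",np.ptp(rg[:,1]).round(4),"ztop",np.percentile(rg[:,2],98).round(4),"tool",((np.percentile(q[:,0],1)+np.percentile(q[:,0],99))/2).round(4))
    tp=L[(abs(Q[...,1])<.009)&(Q[...,0]>.095)&(Q[...,0]<.16)&(abs(Q[...,2]+.027)<.02)]
    if len(tp)>10: print("far top edge z",np.median(tp[:,2]).round(4),"x",np.median(tp[:,0]).round(4))
E
python3 - <<'E'
from h import *
rel(.5443,.042,.225,3.14,0)
E
```

```text
peg 1080 x -0.0574 ymid -0.0006 ztop 0.2289
bracket 13455 ymid -0.0005 ztop 0.2845
ring 3048 x -0.0826 ymid -0.0205 yspan 0.0496 ztop 0.2731 tool 0.0596
far top edge z 0.2143 x -0.0827
```

```bash
sed -i 's/(Q\[...,0\]>.035)/(Q[...,0]>.042)/; s/(Q\[...,2\]>-.085)/(Q[...,2]>-.070)/' h.py
python3 - <<'E'
from h import *
rel(.5443,.042,.225,3.14,0)
E
```

```text
peg 1056 x -0.0574 ymid -0.0006 ztop 0.2289
bracket 13467 ymid -0.0004 ztop 0.2845
ring 2504 x -0.0825 ymid -0.0148 yspan 0.0381 ztop 0.2549 tool 0.0655
far top edge z 0.2145 x -0.0826
```

```bash
python3 -m crank '[[[1.0,0,0.6],0.1,255],[[0.4,0,0.6],0,255],[[0,0,0],0,255],[[0,0,0],0,255]]'; python3 - <<'E'
from h import *
st();rel(.5443,.042,.225,3.14,0,"w4.png")
E
```

```text
clock: 9.55
position: [0.4653, -0.0283, 0.1778]
ee_rot: [-2.161, -2.28, 0.001]
force: [0.3, -0.5, -1.4]
width: 0.084
t 9.55 pos [ 0.4653 -0.0283  0.1778] yaw_y 3.08 tilt [-0.001 -0.    -1.   ] F [ 0.3 -0.5 -1.4] T [-0.23  0.04  0.  ] w 7.7 j [-0.76  0.3   0.89  2.06 -0.29  0.91  0.34]
peg 1205 x -0.0575 ymid -0.0004 ztop 0.2288
bracket 9102 ymid -0.0101 ztop 0.2813
ring 2503 x -0.0821 ymid -0.0006 yspan 0.0384 ztop 0.2432 tool 0.0655
far top edge z 0.2028 x -0.0821
```

```bash
python3 -m crank '[[[0,1,0],0,255],[[0,1.5,0],0,255],[[0,1,0],0,255],[[0,0,0],0,255]]'; python3 - <<'E'
from h import *
st();rel(.5443,.042,.225,3.14,0,"w5.png")
E
```

```text
clock: 10.0
position: [0.5022, -0.0265, 0.1782]
ee_rot: [2.16, 2.279, 0.0]
force: [-0.9, 0.0, -2.4]
width: 0.083
t 10.0 pos [ 0.5022 -0.0265  0.1782] yaw_y 3.08 tilt [ 0.001 -0.001 -1.   ] F [-0.9  0.  -2.4] T [-0.19  0.01  0.04] w 7.7 j [-0.71  0.36  0.87  1.98 -0.34  0.95  0.38]
peg 827 x -0.0572 ymid 0.0062 ztop 0.2364
bracket 14909 ymid -0.0015 ztop 0.2848
ring 1431 x -0.0465 ymid 0.0009 yspan 0.0381 ztop 0.2434 tool 0.0671
far top edge z 0.203 x -0.0452
```

View pics/w5.png

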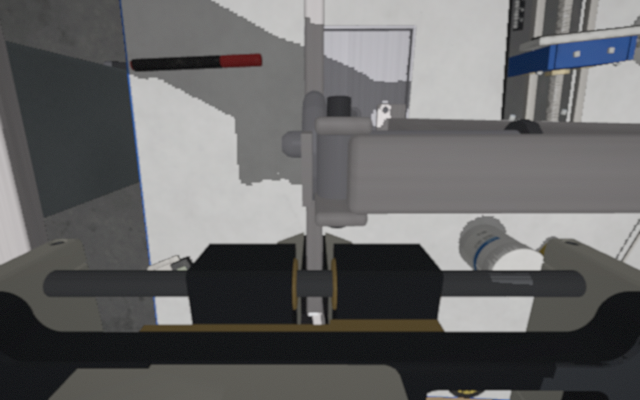

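The peg tip at (290,143) is through the ring, so I'll push on past the flap.

```bash
python3 -m crank '[[[0,1,0],0,255],[[0,1.5,0],0,255],[[0,1.5,0],0,255],[[0,1.5,0],0,255],[[0,0,0],0,255]]'; python3 - <<'E'
from h import *
st()
E
```

```text
clock: 10.55
position: [0.5572, -0.0232, 0.1781]
ee_rot: [2.159, 2.28, 0.001]
force: [0.1, 0.1, -1.6]
width: 0.085
t 10.55 pos [ 0.5572 -0.0232  0.1781] yaw_y 3.11 tilt [ 0.001 -0.001 -1.   ] F [ 0.1  0.1 -1.6] T [-0.19  0.07 -0.01] w 7.8 j [-0.64  0.46  0.83  1.85 -0.4   1.01  0.41]
```

```bash
python3 -m crank '[[[0,0,0.4],0,255],[[0,0,0.25],0,255],[[0,0,0],0,255]]'; python3 - <<'E'
from h import *
st();p,d,W,c=cloud("scene")
cv2.imwrite("pics/s3.png",cv2.resize(p[160:300,260:460,::-1],None,fx=4,fy=4,interpolation=cv2.INTER_CUBIC))
cloud("wrist","w6.png")
E
```

```text
clock: 10.85
position: [0.5547, -0.0235, 0.1714]
ee_rot: [-2.161, -2.279, 0.0]
force: [-0.5, -0.6, -0.7]
width: 0.085
t 10.85 pos [ 0.5547 -0.0235  0.1714] yaw_y 3.05 tilt [-0.001  0.    -1.   ] F [-0.5 -0.6 -0.7] T [-0.2   0.1   0.04] w 7.8 j [-0.64  0.46  0.82  1.86 -0.4   0.99  0.42]
```

View pics/s3.png

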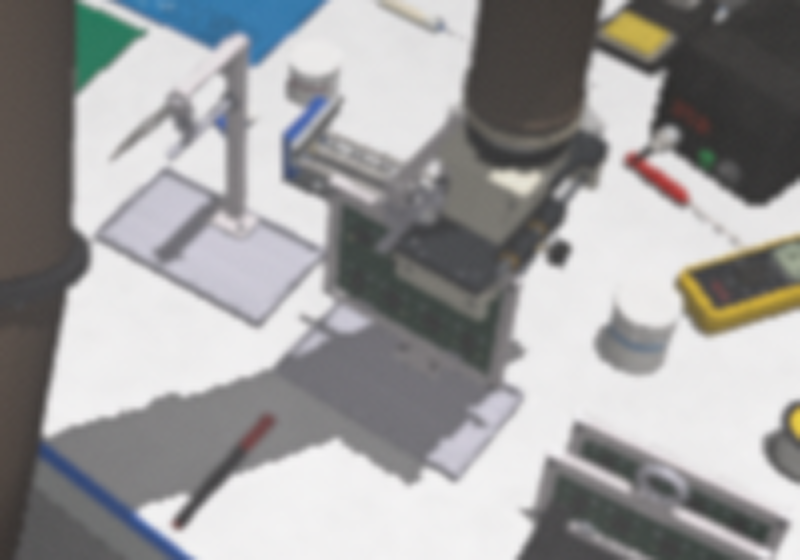

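View pics/w6.png

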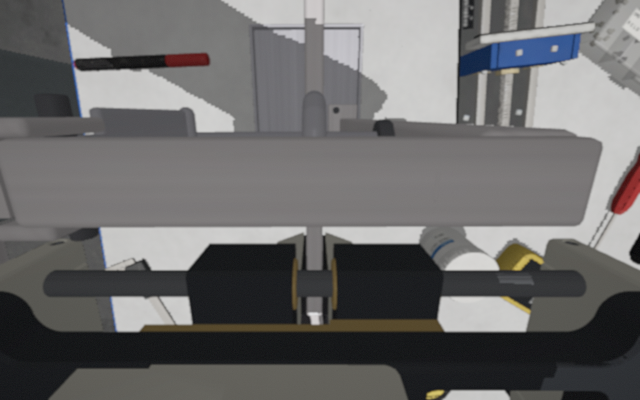

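```bash
python3 -m crank '[[[0,0.6,0],0,255],[[0,0,0],0,255]]'; python3 - <<'E'
from h import *
st();p,d,W,c=cloud("wrist")
a=np.radians(3.14);dx=W[...,0]-.5443;dy=W[...,1]-.0415
X=dx*np.cos(a)+dy*np.sin(a);Y=-dx*np.sin(a)+dy*np.cos(a);Z=W[...,2]
for u in range(60,320,14): print(u,[(np.round([X[v,u],Y[v,u],Z[v,u]],3)).tolist() for v in (115,122,128)])
E
```

```text
clock: 11.15
position: [0.5622, -0.0228, 0.1718]
ee_rot: [2.16, 2.28, 0.001]
force: [0.8, -0.9, -1.4]
width: 0.084
t 11.15 pos [ 0.5622 -0.0228  0.1718] yaw_y 3.09 tilt [ 0.001  0.    -1.   ] F [ 0.8 -0.9 -1.4] T [-0.17  0.05 -0.02] w 7.7 j [-0.63  0.48  0.82  1.84 -0.41  1.    0.42]
60 [[-0.038, 0.011, 0.265], [-0.036, 0.009, 0.268], [-0.035, 0.008, 0.269]]
74 [[-0.037, 0.011, 0.262], [-0.036, 0.009, 0.263], [-0.037, 0.008, 0.263]]
88 [[-0.035, 0.011, 0.261], [-0.037, 0.009, 0.259], [-0.035, 0.008, 0.261]]
102 [[-0.035, 0.011, 0.256], [-0.036, 0.009, 0.256], [-0.035, 0.008, 0.257]]
116 [[-0.035, 0.011, 0.251], [-0.035, 0.009, 0.252], [-0.035, 0.008, 0.251]]
130 [[-0.034, 0.011, 0.247], [-0.034, 0.009, 0.247], [-0.034, 0.007, 0.248]]
144 [[-0.033, 0.011, 0.243], [-0.033, 0.009, 0.243], [-0.033, 0.007, 0.243]]
158 [[-0.031, 0.011, 0.237], [-0.032, 0.009, 0.238], [-0.031, 0.007, 0.239]]
172 [[-0.138, 0.012, -0.001], [-0.029, 0.009, 0.233], [-0.03, 0.007, 0.233]]
186 [[-0.123, 0.012, -0.002], [-0.124, 0.004, -0.002], [-0.126, -0.002, -0.004]]
200 [[-0.108, 0.012, -0.001], [-0.109, 0.004, -0.0], [-0.11, -0.002, -0.002]]
214 [[-0.093, 0.012, -0.002], [-0.094, 0.004, -0.001], [-0.095, -0.002, -0.002]]
228 [[-0.078, 0.011, -0.002], [-0.078, 0.004, -0.0], [-0.079, -0.002, -0.002]]
242 [[-0.063, 0.011, -0.001], [-0.063, 0.004, -0.002], [-0.064, -0.002, -0.001]]
256 [[-0.047, 0.011, 0.003], [-0.047, 0.004, 0.003], [-0.048, -0.002, 0.001]]
270 [[-0.032, 0.011, 0.001], [-0.032, 0.004, 0.002], [-0.033, -0.002, 0.001]]
284 [[-0.017, 0.011, 0.003], [-0.017, 0.004, 0.002], [-0.017, -0.002, 0.003]]
298 [[-0.002, 0.011, 0.001], [-0.002, 0.004, 0.002], [-0.002, -0.002, 0.002]]
312 [[0.014, 0.011, 0.232], [0.014, 0.009, 0.234], [0.014, 0.007, 0.235]]
```

The flap is shut (x −40 to −31 mm) and the ring is at x = +14 mm, so I'll release.

```bash
python3 -m crank '[[[0,0,0],0,235],[[0,0,0],0,200],[[0,0,0],0,170],[[0,0,0],0,140],[[0,0,0],0,140]]'; python3 - <<'E'
from h import *
st();cloud("wrist","w7.png")
E
```

```text
clock: 11.7
position: [0.5614, -0.0231, 0.1717]
ee_rot: [2.161, 2.28, 0.0]
force: [0.2, 0.4, 0.1]
width: 0.38
t 11.7 pos [ 0.5614 -0.0231  0.1717] yaw_y 3.07 tilt [ 0.  0. -1.] F [0.2 0.4 0.1] T [-0.08  0.02 -0.02] w 34.9 j [-0.63  0.47  0.82  1.85 -0.41  1.    0.42]
```

View pics/w7.png

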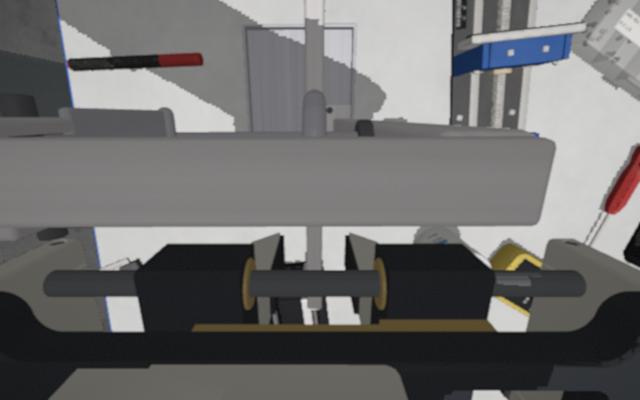

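```bash
python3 -m crank '[[[0,0,-2],0,140],[[0,0,-4],0,140],[[0,0,-5],0,140],[[0,0,-5],0,140],[[0,0,-2],0,140]]';python3 -m crank '[[[-4,0,0],0,140],[[-5,0,0],0,140],[[-5,0,0],-5.8,140],[[-5,0,0],0,140],[[-4,0,0],0,140]]'; python3 - <<'E'
from h import *
go([.5326,-.2742,.2],8.9)
E
```

```text
clock: 12.25
position: [0.5627, -0.024, 0.3564]
ee_rot: [2.159, 2.276, 0.007]
force: [0.8, -0.2, -0.6]
width: 0.454
clock: 12.75
position: [0.5823, -0.2549, 0.3518]
ee_rot: [2.044, 2.385, -0.0]
force: [0.4, 1.1, 0.2]
width: 0.45
t 12.75 pos [ 0.5823 -0.2549  0.3518] yaw_y 8.8 tilt [ 0. -0. -1.] F [0.4 1.1 0.2] T [-0.1  -0.01  0.02] w 41.4 j [-0.21  0.47  0.89  1.39 -0.36  1.45  0.81]
shift cm [-1.14 -5.21 15.18] turn -0.1
```

```bash
python3 -m crank '[[[-0.7,-4,2],0,140],[[0,-1.2,4],0,140],[[0,0,5],0,140],[[0,0,4],0,140],[[0,0,0],0,140]]'; python3 - <<'E'
from h import *
p,d,W,c=cloud("wrist","w8.png")
for n,cx,z0,z1 in (("short",.522,.088,.104),("plain",.571,.08,.095),("sring",.522,.112,.15)):
    yy=W[...,1]; xl=cx-(yy+.213)*.157
    m=(abs(W[...,0]-xl)<.012)&(abs(yy+.213)<.12)&(W[...,2]>z0)&(W[...,2]<z1)
    b=W[m]; print(n,len(b),cv2.minAreaRect(b[:,:2].astype(np.float32)*1000),np.median(b[:,2]).round(4),b[:,2].max().round(4))
go([.5326,-.2742,.12],8.9)
E
```

```text
clock: 13.25
position: [0.5297, -0.2646, 0.197]
ee_rot: [-2.038, -2.38, 0.004]
force: [0.1, 0.3, 0.2]
width: 0.453
short 1527 ((522.5205688476562, -209.70297241210938), (9.736201286315918, 178.8339080810547), 8.901890754699707) 0.0952 0.098
plain 1951 ((572.2980346679688, -204.62155151367188), (8.82138729095459, 179.22207641601562), 9.093128204345703) 0.0851 0.0876
sring 525 ((522.4310913085938, -208.97933959960938), (7.897887229919434, 38.081138610839844), 9.09738826751709) 0.1317 0.1361
t 13.3 pos [ 0.5313 -0.266   0.2003] yaw_y 8.85 tilt [-0.004  0.001 -1.   ] F [0.6 0.3 0.9] T [-0.09  0.02 -0.01] w 41.4 j [-0.19  0.5   0.84  1.73 -0.41  1.1   0.94]
shift cm [-0.85  0.03  8.03] turn -0.05
```

View pics/w8.png

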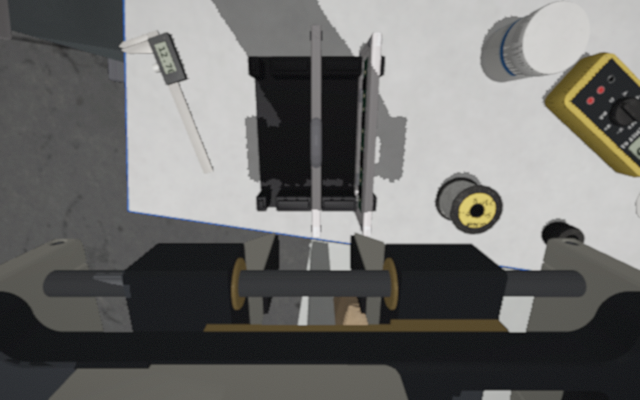

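```bash
python3 -m crank '[[[-0.8,0,2],0,168],[[0,0,4],0,168],[[0,0,2.3],0,168],[[0,0,0],0,168],[[0,0,0],0,168]]'; python3 - <<'E'
from h import *
go([.5326,-.2740,.073],8.9)
E
```

```text
clock: 13.8
position: [0.535, -0.2756, 0.121]
ee_rot: [2.041, 2.385, 0.001]
force: [0.1, -0.1, 0.3]
width: 0.344
t 13.8 pos [ 0.535  -0.2756  0.121 ] yaw_y 8.88 tilt [ 0.002 -0.001 -1.   ] F [ 0.1 -0.1  0.3] T [-0.08 -0.01 -0.01] w 31.6 j [-0.12  0.6   0.77  1.8  -0.5   0.95  1.02]
shift cm [ 0.2  -0.22  4.8 ] turn -0.02
```

```bash
python3 -m crank '[[[0.2,-0.2,1],0,168],[[0,0,2],0,168],[[0,0,1.7],0,168],[[0,0,0],0,168],[[0,0,0],0,168]]'; python3 - <<'E'
from h import *
go([.5326,-.2740,.073],8.9)
E
```

```text
clock: 14.3
position: [0.5319, -0.2733, 0.0726]
ee_rot: [2.042, 2.386, 0.0]
force: [-0.2, -0.1, 0.2]
width: 0.339
t 14.3 pos [ 0.5319 -0.2733  0.0726] yaw_y 8.87 tilt [ 0.001 -0.    -1.   ] F [-0.2 -0.1  0.2] T [-0.14  0.01 -0.02] w 31.2 j [-0.09  0.65  0.72  1.85 -0.56  0.86  1.06]
shift cm [-0.08  0.06 -0.04] turn -0.03
```

```bash
python3 -m crank '[[[0,0,0],0,255],[[0,0,0],0,255],[[0,0,0],0,255],[[0,0,0],0,255],[[0,0,0],0,255]]' 55;  python3 -m crank '[[[0,0,0],0,255],[[0,0,-0.5],0,255],[[0,0,-1],0,255],[[0,0,-2],0,255],[[0,0,-2],0,255]]'; python3 - <<'E'
from h import *
st()
E
```

```text
clock: 14.8
position: [0.5318, -0.2731, 0.0721]
ee_rot: [2.042, 2.386, 0.001]
force: [0.2, 1.1, 4.7]
width: 0.079
clock: 15.3
position: [0.531, -0.273, 0.1275]
ee_rot: [-2.043, -2.386, 0.001]
force: [0.4, -0.3, -0.5]
width: 0.084
t 15.3 pos [ 0.531  -0.273   0.1275] yaw_y 8.86 tilt [-0.001  0.    -1.   ] F [ 0.4 -0.3 -0.5] T [-0.2  -0.02 -0.04] w 7.8 j [-0.13  0.59  0.78  1.8  -0.49  0.96  1.01]
```

```bash
python3 -m crank '[[[0,-1,-2.5],0,255],[[0,-4,0],0,255],[[0,-5,0],0,255],[[0,-4,0],3.3,255],[[0,0,0],0,255]]'; python3 - <<'E'
from h import *
go([.372,-.25,.15],5.6)
E
```

```text
clock: 15.8
position: [0.3871, -0.2954, 0.1521]
ee_rot: [-2.119, -2.316, -0.001]
force: [-0.1, 1.1, -1.2]
width: 0.084
t 15.8 pos [ 0.3871 -0.2954  0.1521] yaw_y 5.07 tilt [-0.002  0.002 -1.   ] F [-0.1  1.1 -1.2] T [-0.23 -0.01  0.03] w 7.7 j [-0.12  0.39  0.89  2.04 -0.39  0.89  1.06]
shift cm [ 4.66 -1.1   0.22] turn -0.53
```

```bash
python3 -m crank '[[[4,-0.8,0],0,255],[[5,0,0],0,255],[[5,0.5,0],0,255],[[5,0.5,0],0,255],[[0,0,0],0,255]]'; python3 - <<'E'
from h import *
go([.372,.20,.15],5.6)
E
```

```text
clock: 16.3
position: [0.3768, -0.098, 0.1514]
ee_rot: [-2.094, -2.337, -0.002]
force: [-0.1, -0.2, -0.7]
width: 0.083
t 16.3 pos [ 0.3768 -0.098   0.1514] yaw_y 6.29 tilt [-0.002  0.003 -1.   ] F [-0.1 -0.2 -0.7] T [-0.29 -0.03  0.06] w 7.6 j [-0.7   0.19  0.97  2.25 -0.22  0.79  0.53]
shift cm [29.67  2.79  0.24] turn 0.69
```

```bash
python3 -m crank '[[[3,-0.3,0],0.7,255],[[4,0.4,0],0,255],[[4,0.4,0],0,255],[[4,0.4,0],0,255],[[0,0,0],0,255]]'; python3 - <<'E'
from h import *
go([.372,.20,.15],5.6)
E
```

```text
clock: 16.8
position: [0.373, 0.0489, 0.1521]
ee_rot: [-2.117, -2.321, -0.002]
force: [0.1, -0.2, -2.0]
width: 0.084
t 16.8 pos [0.373  0.0489 0.1521] yaw_y 5.27 tilt [ 0.001  0.001 -1.   ] F [ 0.1 -0.2 -2. ] T [-0.26  0.03  0.03] w 7.8 j [-1.07  0.14  0.92  2.28 -0.16  0.78  0.05]
shift cm [15.05  1.28  0.22] turn -0.33
```

```bash
python3 -m crank '[[[4,0.4,0],0,255],[[4,0.4,0],0,255],[[4,0.4,0],-0.3,255],[[3,0.3,0],0,255],[[0,0,0],0,255]]'; python3 - <<'E'
from h import *
go([.4783,.20,.13],5.6)
E
```

```text
clock: 17.3
position: [0.3751, 0.1988, 0.152]
ee_rot: [2.112, 2.325, 0.002]
force: [-0.4, -0.5, -1.0]
width: 0.081
t 17.3 pos [0.3751 0.1988 0.152 ] yaw_y 5.48 tilt [ 0.001  0.    -1.   ] F [-0.4 -0.5 -1. ] T [-0.21  0.02  0.01] w 7.4 j [-1.29  0.24  0.82  2.18 -0.24  0.81 -0.22]
shift cm [-0.87 10.28  2.21] turn -0.12
```

```bash
python3 -m crank '[[[-0.8,3,0.7],0,255],[[0,4,0.7],0,255],[[0,3,0.7],0,255],[[0,0,0],0,255],[[0,0,0],0,255]]'; python3 - <<'E'
from h import *
go([.4783,.20,.13],5.6)
rel(.5566,.2746,.165,5.6,0,"w9.png")
E
```

```text
clock: 17.8
position: [0.4753, 0.1944, 0.1305]
ee_rot: [2.121, 2.317, -0.002]
force: [-0.8, 0.2, -0.9]
width: 0.084
t 17.8 pos [0.4753 0.1944 0.1305] yaw_y 5.05 tilt [-0.001 -0.001 -1.   ] F [-0.8  0.2 -0.9] T [-0.2   0.07  0.01] w 7.7 j [-1.05  0.44  0.76  2.   -0.39  0.85  0.01]
shift cm [0.53 0.34 0.04] turn -0.55
peg 1003 x -0.0574 ymid -0.0002 ztop 0.1688
bracket 11522 ymid -0.0 ztop 0.2243
ring 2410 x -0.0874 ymid -0.007 yspan 0.0379 ztop 0.1938 tool 0.0644
far top edge z 0.1533 x -0.0871
```

View pics/w9.png

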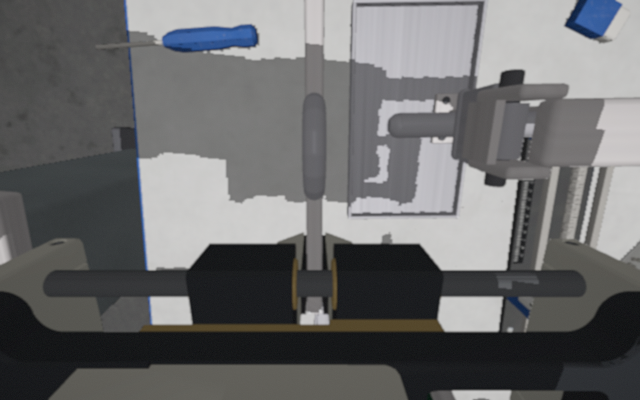

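```bash
python3 -m crank '[[[0.65,0,0.5],-0.5,255],[[0,0,0.5],0,255],[[0,0,0],0,255],[[0,0,0],0,255]]'; python3 - <<'E'
from h import *
st();rel(.5566,.2746,.165,5.6,0)
E
```

```text
clock: 18.25
position: [0.4738, 0.2027, 0.1206]
ee_rot: [-2.108, -2.329, 0.0]
force: [0.1, 0.4, -0.8]
width: 0.084
t 18.25 pos [0.4738 0.2027 0.1206] yaw_y 5.7 tilt [-0. -0. -1.] F [ 0.1  0.4 -0.8] T [-0.18  0.05 -0.06] w 7.7 j [-1.05  0.45  0.74  2.01 -0.41  0.83  0.02]
peg 1125 x -0.0575 ymid -0.0 ztop 0.1688
bracket 11750 ymid -0.0098 ztop 0.2226
ring 2413 x -0.089 ymid 0.0013 yspan 0.0377 ztop 0.1839 tool 0.0648
far top edge z 0.1435 x -0.089
```

```bash
python3 -m crank '[[[-0.1,1,0.1],0,255],[[0,2,0],0,255],[[0,1.2,0],0,255],[[0,0,0],0,255]]'; python3 - <<'E'
from h import *
st();rel(.5566,.2746,.165,5.6,0,"w10.png")
E
```

```text
clock: 18.7
position: [0.5184, 0.2056, 0.1198]
ee_rot: [2.109, 2.326, 0.002]
force: [-0.1, -0.2, -0.5]
width: 0.083
t 18.7 pos [0.5184 0.2056 0.1198] yaw_y 5.62 tilt [ 0.002 -0.    -1.   ] F [-0.1 -0.2 -0.5] T [-0.23  0.07  0.04] w 7.6 j [-0.98  0.52  0.72  1.91 -0.44  0.88  0.06]
peg 754 x -0.0572 ymid 0.0014 ztop 0.1765
bracket 25516 ymid -0.0006 ztop 0.225
ring 1191 x -0.046 ymid 0.0012 yspan 0.0378 ztop 0.183 tool 0.0662
far top edge z 0.1427 x -0.0443
```

View pics/w10.png

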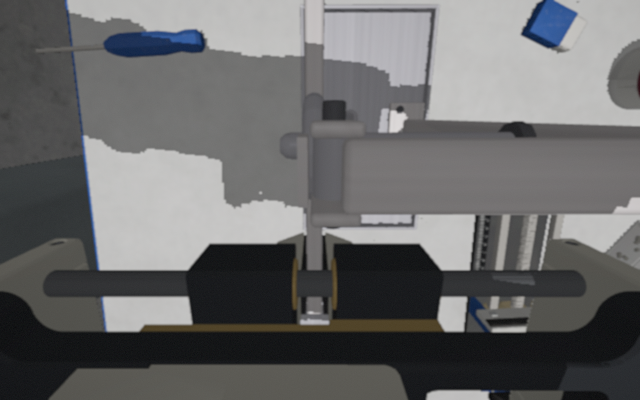

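The peg tip at (290,146) is through the ring here too. I'll push past the flap and then lower.

```bash
python3 -m crank '[[[0,1.5,0],0,255],[[0,1.5,0],0,255],[[0,1.5,0],0,255],[[0,1.3,0],0,255],[[0,0,0],0,255]]'; python3 -m crank '[[[0,0,0.4],0,255],[[0,0,0.2],0,255],[[0,0,0],0,255]]'; python3 - <<'E'
from h import *
st();p,d,W,c=cloud("wrist","w11.png")
a=np.radians(5.6);dx=W[...,0]-.5566;dy=W[...,1]-.2746
X=dx*np.cos(a)+dy*np.sin(a);Y=-dx*np.sin(a)+dy*np.cos(a);Z=W[...,2]
m=(X>-.05)&(X<.025)&(abs(Y)<.016)&(Z>.16)&(Z<.215)
L=np.stack([X,Y,Z],-1)[m]
for z in np.arange(.16,.215,.005):
    k=L[abs(L[:,2]-z)<.0025]
    if len(k): print(z.round(3),len(k),"flap x",k[k[:,0]<-.01][:,0].round(3)[:1],np.median(k[k[:,0]<-.005,0]).round(4) if (k[:,0]<-.005).any() else None,"ring",np.median(k[k[:,0]>-.005,0]).round(4) if (k[:,0]>-.005).any() else None)
E
```

```text
clock: 19.25
position: [0.5747, 0.2113, 0.1195]
ee_rot: [2.109, 2.328, 0.0]
force: [0.3, -0.3, -1.5]
width: 0.082
clock: 19.55
position: [0.5729, 0.2115, 0.1133]
ee_rot: [-2.108, -2.328, 0.001]
force: [0.1, -0.1, -1.4]
width: 0.08
t 19.55 pos [0.5729 0.2115 0.1133] yaw_y 5.68 tilt [-0.001  0.    -1.   ] F [ 0.1 -0.1 -1.4] T [-0.11  0.13  0.  ] w 7.4 j [-0.9   0.6   0.69  1.78 -0.47  0.94  0.09]
0.16 1 flap x [] None ring 0.0067
0.165 1006 flap x [-0.032] -0.0188 ring 0.0086
0.17 619 flap x [-0.03] -0.0195 ring 0.0106
0.175 896 flap x [-0.033] -0.0309 ring 0.0106
0.18 335 flap x [-0.033] -0.0322 ring None
0.185 373 flap x [-0.034] -0.0332 ring None
0.19 450 flap x [-0.036] -0.0343 ring None
0.195 490 flap x [-0.037] -0.0354 ring None
0.2 573 flap x [-0.038] -0.0363 ring None
0.205 421 flap x [-0.039] -0.0371 ring None
0.21 719 flap x [-0.042] -0.0372 ring None
```

View pics/w11.png

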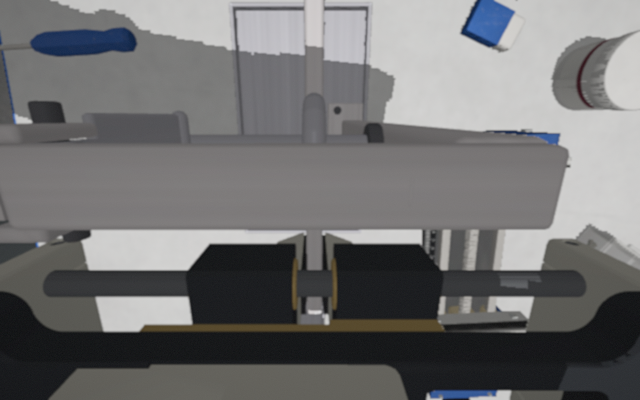

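```bash
python3 -m crank '[[[0,0,0.1],0,255],[[0,0,0],0,235],[[0,0,0],0,200],[[0,0,0],0,170],[[0,0,0],0,140]]'; python3 -m crank '[[[0,0,0],0,140],[[0,0,-1],0,140],[[0,0,-3],0,140],[[0,0,-5],0,140],[[0,0,-5],0,140]]'; python3 -m crank '[[[0,0,-5],0,140],[[-1,-3,-4],0,140],[[-1,-5,0],0,140],[[-1,-5,0],0,140],[[0,0,0],0,140]]'
python3 - <<'E'
from h import *
st();p,d,W,c=cloud("scene","s4.png")
cv2.imwrite("pics/s4z.png",cv2.resize(p[150:300,260:460,::-1],None,fx=4,fy=4,interpolation=cv2.INTER_CUBIC))
p,d,W,c=cloud("wrist","w12.png")
E
```

```text
clock: 20.1
position: [0.574, 0.2115, 0.1126]
ee_rot: [2.109, 2.328, 0.0]
force: [-0.9, 0.1, 0.0]
width: 0.293
clock: 20.6
position: [0.5735, 0.211, 0.2545]
ee_rot: [2.11, 2.328, -0.002]
force: [1.3, 1.1, -0.4]
width: 0.449
clock: 21.1
position: [0.4446, 0.1668, 0.3421]
ee_rot: [-2.105, -2.324, -0.0]
force: [-0.3, 0.9, 0.6]
width: 0.446
t 21.1 pos [0.4446 0.1668 0.3421] yaw_y 5.66 tilt [-0.005  0.005 -1.   ] F [-0.3  0.9  0.6] T [-0.07  0.03 -0.03] w 41.0 j [-1.23  0.1   0.87  1.78 -0.09  1.3  -0.25]
```

View pics/s4z.png

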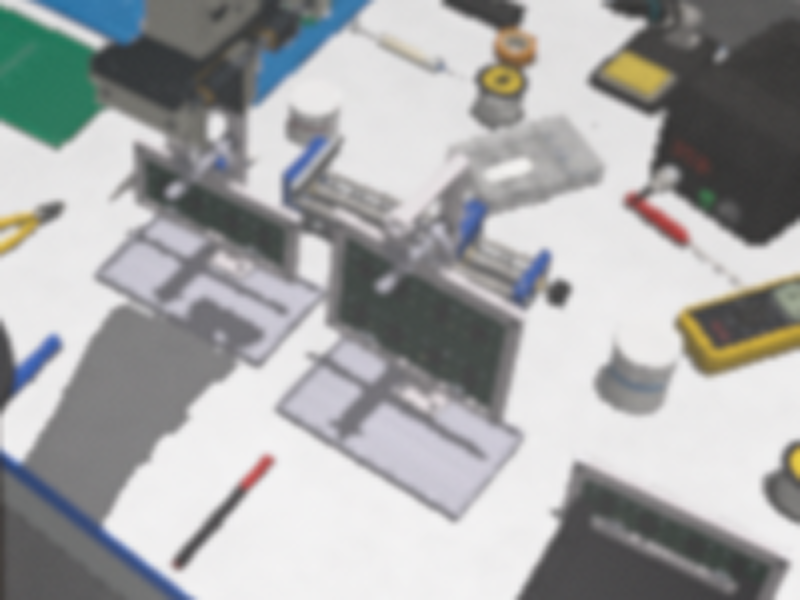

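View pics/w12.png

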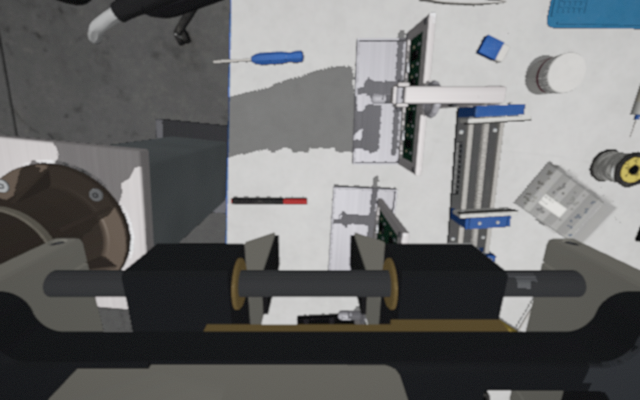

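Both carriers hang on their stands. I'll let them settle, then check position, tilt, stillness and flaps.

```bash
python3 -m crank '[[[-4,-2,-2],0,140],[[-5,0,0],0,140],[[-5,0,0],0,140],[[-3,0,0],0,140],[[0,0,0],0,140]]'; cat > chk.py <<'E'
from h import *
for cam in ("wrist","scene"):
    p,d,W,c=cloud(cam,f"chk_{cam}_{monitor.observe()['clock']:.1f}.png")
    for n,bx,by,hz,yw,h in (("tall",.5443,.0415,.225,3.14,.14),("short",.5566,.2746,.165,5.6,.085)):
        a=np.radians(yw);dx=W[...,0]-bx;dy=W[...,1]-by
        X=dx*np.cos(a)+dy*np.sin(a);Y=-dx*np.sin(a)+dy*np.cos(a);Z=W[...,2]-hz
        L=np.stack([X,Y,Z],-1)
        b=L[(X>-.025)&(X<.04)&(abs(Y)>.02)&(abs(Y)<.1)&(Z<-.022)&(Z>-.03-h)]
        if len(b)>30:
            A=np.c_[b[:,1:],np.ones(len(b))];k=np.linalg.lstsq(A,b[:,0],rcond=None)[0]
            print(cam,n,len(b),"plate dx/dz",k[1].round(3),"dx/dy",k[0].round(3),"x at eye",(k@[0,-.007,1]).round(4),"y range",np.percentile(b[:,1],[.5,99.5]).round(4),"z",np.percentile(b[:,2],[.5,99.5]).round(4))
            for s in (-1,1):
                e=b[(b[:,1]*s>.05)]
                if len(e)>5: print("   side",s,"top z",np.percentile(e[:,2],99).round(4))
        f=L[(X>-.06)&(X<.0)&(abs(Y)<.014)&(Z>.008)&(Z<.044)]
        if len(f)>10: 
            k=np.polyfit(f[:,2],f[:,0],1);print("   flap pts",len(f),"dx/dz",k[0].round(3),"x at z=.02",np.polyval(k,.02).round(4))
st()
E
python3 chk.py
```

```text
clock: 21.7
position: [0.4482, -0.0066, 0.3629]
ee_rot: [2.117, 2.318, 0.001]
force: [0.2, 1.1, 0.3]
width: 0.45
wrist tall 3969 plate dx/dz 0.006 dx/dy 0.0 x at eye 0.0128 y range [-0.0886  0.0892] z [-0.1651 -0.0263]
   side -1 top z -0.0286
   side 1 top z -0.0262
   flap pts 19 dx/dz -0.387 x at z=.02 -0.0376
wrist short 898 plate dx/dz 0.015 dx/dy -0.007 x at eye 0.0105 y range [-0.0899 -0.0449] z [-0.1131 -0.0288]
   side -1 top z -0.0289
scene tall 1079 plate dx/dz -0.002 dx/dy 0.001 x at eye 0.0129 y range [-0.0896  0.0898] z [-0.1648 -0.0243]
   side -1 top z -0.025
   side 1 top z -0.0241
   flap pts 42 dx/dz -0.176 x at z=.02 -0.0344
scene short 539 plate dx/dz 0.002 dx/dy -0.014 x at eye 0.0099 y range [-0.0895  0.0919] z [-0.1108 -0.0227]
   side -1 top z -0.0238
   side 1 top z -0.0222
   flap pts 33 dx/dz -0.11 x at z=.02 -0.0343
t 21.8 pos [ 0.4478 -0.0019  0.3623] yaw_y 5.52 tilt [ 0.001 -0.001 -1.   ] F [-1.   0.4  0.3] T [-0.05  0.06 -0.02] w 41.6 j [-1.09 -0.01  1.01  1.8   0.01  1.34  0.01]
```

```bash
python3 -m crank '[[[0,0,-1],0,140],[[0,0,0],0,140],[[0,0,0],0,140],[[0,0,0],0,140],[[0,0,0],0,140]]'; python3 -m crank '[[[0,0,0],0,140],[[0,0,0],0,140],[[0,0,0],0,140],[[0,0,0],0,140],[[0,0,0],0,140]]';python3 chk.py; python3 - <<'E'
from h import *
for l in ["marker","caliper","screwdriver_blue","jar_paste","solder_spool","carrier_plain"]: print(l,[(r["location"].round(3) if hasattr(r["location"],"round") else np.round(r["location"],3),round(float(r["score"]),2)) for r in look_for(l,"scene")[:2]])
E
ls pics | grep chk
```

```text
clock: 22.3
position: [0.4468, -0.0012, 0.3717]
ee_rot: [-2.108, -2.329, 0.0]
force: [0.1, -0.7, 1.3]
width: 0.452
clock: 22.8
position: [0.4469, -0.0015, 0.3719]
ee_rot: [-2.109, -2.328, -0.0]
force: [0.5, -0.4, -0.2]
width: 0.452
wrist tall 3652 plate dx/dz 0.006 dx/dy 0.0 x at eye 0.0128 y range [-0.0881  0.0893] z [-0.1648 -0.0263]
   side -1 top z -0.0288
   side 1 top z -0.0262
   flap pts 22 dx/dz -0.369 x at z=.02 -0.037
wrist short 1079 plate dx/dz 0.017 dx/dy -0.007 x at eye 0.0105 y range [-0.0899 -0.0361] z [-0.1126 -0.0285]
   side -1 top z -0.0288
scene tall 1097 plate dx/dz -0.002 dx/dy 0.002 x at eye 0.013 y range [-0.0897  0.09  ] z [-0.1642 -0.0231]
   side -1 top z -0.0253
   side 1 top z -0.0226
   flap pts 39 dx/dz -0.113 x at z=.02 -0.0348
scene short 537 plate dx/dz -0.002 dx/dy -0.016 x at eye 0.0097 y range [-0.0896  0.0918] z [-0.1104 -0.0229]
   side -1 top z -0.024
   side 1 top z -0.0232
   flap pts 35 dx/dz -0.236 x at z=.02 -0.0344
t 22.9 pos [ 0.4469 -0.0015  0.3718] yaw_y 5.67 tilt [ 0.  0. -1.] F [ 0.4 -0.9 -0.5] T [-0.1   0.08 -0.01] w 41.3 j [-1.1  -0.02  1.01  1.78  0.01  1.37  0.  ]
marker [(array([0.37 , 0.093, 0.01 ]), 0.43)]
caliper [(array([ 0.355, -0.17 ,  0.006]), 0.83)]
screwdriver_blue [(array([0.389, 0.324, 0.01 ]), 0.37)]
jar_paste [(array([ 0.698, -0.1  ,  0.066]), 0.58), (array([0.39 , 0.324, 0.012]), 0.41)]
solder_spool [(array([ 0.697, -0.263,  0.048]), 0.81)]
carrier_plain [(array([ 0.568, -0.204,  0.055]), 0.85)]
chk_scene_21.8.png
chk_scene_22.9.png
chk_wrist_21.7.png
chk_wrist_22.8.png
```

```bash
python3 -c "
from cell import workorder
print(workorder.sign_off())"
```

```text
the job is handed in; nothing more can be done
None
```

I hung the tall carrier on the tall stand and the short one on the short stand, each ring past its flap. I handed the job in at about 23 s; the sign-off gives no verdict.

**Carriers:** the last depth checks, 1.1 s apart, put the rings at about +13 mm (tall) and +10 mm (short) along the pegs. Both plates were within 0.02 rad of upright and had not moved between checks. I did not measure the contact force on the pegs. The wrist force dropped to about zero on release, which fits the stands bearing the weight.

**Flaps:** close wrist views taken just before each release showed both flaps hanging shut, from x = −40 to −31 mm on the tall stand and −42 to −31 mm on the short. The later flap slope fits had too few points to trust (−0.11 to −0.39), but the flap positions still matched shut.

**Bystanders:** the marker, caliper, jar and spool were found within about 4 mm of where they started. The screwdriver's detection was 25 mm off. I think that is because the arm was partly hiding it, and the gripper never went near it, but I did not look again. The plain carrier was found at the same x and y, with a lower visible middle now that the tall and short carriers no longer hide its face.

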